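# Take the drive cap of unknown thread off the kitchen machine

## Robot

A 6-joint arm with a two-finger parallel gripper is mounted at the origin on the work surface. World frame = base frame: x ahead of the robot, y to its left, z up, the work surface at z = 0. Lengths are in m, angles in rad, forces in N, time in s.
With the tool pointing down it reaches from about 0.225 to 0.725 m from the base axis. Payload 3.1 kg.
Tool frame: the origin (TCP) lies at the very end of the fingers, on their centre line; the grasp point (between the pads) lies 19 mm behind it (r.pinch_z is the distance from the TCP to the grasp point, in m); z points along the fingers, y is the line along which they close (so a half turn about z gives the same grasp; the last joint's range is limited). The gripper opens to 85 mm and grips with 20 to 120 N. Pads are 22 mm wide; open, the fingers measure 114 mm over their backs; the gripper's body (76 mm by 85 mm) begins 54 mm behind the grasp point. The pads swing forward as they close: fully open they stand 13 mm farther back than shut.
Start: joints at [-1.309, 0.048, 0.099, 1.622, 0, 1.443], TCP at [0.199, -0.486, 0.231] pointing down, gripper open.
Joint ranges: [-2.91, 2.91], [-0.99, 1.94], [-1.21, 1.42], [-2.12, 2.29], [-1.49, 1.47], [-3.14, 3.14]. Speed limits (rad/s): [2.79, 2.79, 3.14, 3.14, 3.14, 3.14].

## Interface

Orientations are given as [roll, pitch, yaw] about the fixed x, y, z axes, in that order (R = Rz(yaw) Ry(pitch) Rx(roll)).
In Python, from bench import r gives the robot as it stands.
- The arm moves only by the tool send_rows, never from a script. Its argument "rows" is a list of rows, each an object of numbers: "dx", "dy", "dz": the shift along the tool's x, y, z in cm; "wx", "wy", "wz": the turn, a rotation vector about the tool's x, y, z in rad. A call has 1 to 10 rows; each row shifts and turns the commanded pose from where the row before left it, along the tool's axes as they then stand; what a row does not reach is not made up. A row lasts 1/12 s, in which the tool goes at most 41.7 mm and 7.16 degrees, less where a joint would pass 70% of its speed; a pose out of reach is approached as far as the arm can. A call is refused whole if a number of a shift passes 4.17 or a number of a turn 0.125, either way. A call with a gripper value outside its range is refused whole. "grip" is the finger opening in cm, from 0 to 8.54, set as the call begins (left out, the last holds). The fingers move at their own pace and stop on an object; "grip_force" is the grip in N (left out, the last holds). Time passes only in rows, so rows that do not move let the fingers close. It gives the time, the measured TCP pose, the force, the opening and the grip force at its end, in the units of the state.
- r.observe(): the state, without advancing time (a new reading comes with each control period).
- r.camera(name): name is "scene" or "side" or "wrist"; returns a dict with "color" (420x560x3 uint8, red, green, blue), "mtx" (3x3 intrinsics, pixels), "rvec" (rotation vector, rad) and "tvec" (3), from world to camera coordinates, as OpenCV has them. Camera axes: x right, y down, z forward; pixel columns grow to the right and rows downward; lengths in m; the calibration is good to about 2 mm. A picture is of the moment at which its call begins. There is no depth.
- r.sign_off(): hands the job in; it is judged then, once.
The state is a dict: "time_s": time; "joint_pos": joint angles; "dq": joint speeds; "joint_efforts": joint torques, N m; "position": TCP position; "tcp_rot": TCP orientation; "wrist_force": force on the tool from outside, world axes, zero at the start; "moment": the same for the moment, N m; "finger_gap": finger opening in m; "grip_force": force on a finger pad.
Only numpy, scipy, OpenCV 4.12 (cv2) and the standard library are available. Lean on these libraries where they do the work, as an engineer would, in place of code of your own. Each camera call takes 0.05 s, during which the arm holds its last target. There are 200 camera calls.

## Task

The drive cap of the kitchen machine, the round grey one with the raised bar on top, has to come off for washing; it may have a left-hand or a right-hand thread and you cannot see which. Find out by trying it both ways, turn it the way that goes on turning (about a sixth of a turn, up to its stop), then lift it straight off and carry it over the empty white dish. Finish while still holding it in the gripper, upright and still in the air above the middle of the dish, not touching the dish; do not shift the dish, the chip bowl, the jar or the spoon.

Things in the scene. Friction and masses are not known exactly. Their poses are not given: they have to be found in the camera images.
- cap_grip (a point): Centre of the raised bar on the round grey cap: half-way along, 14 mm below the bar's top, 14 mm above the cap's round top. Bar: 58 mm long along the cap's y, 16 mm thick along x, 26 mm high above the round top; z = the cap's axis, up. The cap is loose, 69 mm across, 59 mm high in all, about 0.12 kg.
- cap: The same cap, origin at the centre of its lower rim, 46 mm below cap_grip. At the start one way about z (either, unknown) it turns only 10 to 19 degrees to a hard stop; the other way it turns easily 58 to 66 degrees to a hard stop, and in the last 6 degrees there it lifts straight up. It does not rise while turning. It is clear of the machine once lifted 30 mm.
- outlet (a point): Centre of the outlet under the cap, level with the fixed machine's deck, 100 mm above the table; z up, x to the machine's rear. The cap's round top is 34 mm, its bar's top 60 mm above it. Machine: white box 200 (x) by 270 (y) mm; outlet 65 mm to +y of its middle. The other outlet, 130 mm to -y, has a fixed grey domed cover without bar, 84 mm across, 34 mm high.
- dish_rim (a point): Centre of the mouth of the empty white ceramic dish standing on the table: an open bowl 170 mm across the rim, 50 mm high, this point at rim height. z up.
- dish: The same white dish, origin at the centre of its underside. Loose, about 0.6 kg; it must stay where it is.
- chip_bowl: White bowl full of yellow corn chips, 170 mm across, 60 mm high; origin at the centre of its underside. To be left alone. (A heavy fixed blue cooking pot, 224 mm across and 105 mm high with a spoon reaching 140 mm, stands in the middle of the table's far edge.)
- spice_jar: Closed jar with a steel lid, 52 mm across, 100 mm high; origin at the centre of its underside. To be left alone.
- spoon: Wooden spoon lying on the table along its x; origin under its middle. To be left alone.

How it is judged:
On the way:
1. the cap has been turned about its axis, still on its outlet, by at least 46 degrees to where it is free (angle between the x axis of cap_grip and the x axis of outlet, either way round above 0.8 rad and distance between cap_grip and outlet below 0.06 m and angle between cap_grip's own z axis and vertical below 0.2 rad).
At the end, for the whole second after the job is handed in: The cap is held still (below 30 mm/s) by the fingers, nothing else carrying it, its axis within 20 degrees of upright, its centre within 50 mm of the dish's centre seen from above and its lower rim at least 9 mm above the dish's rim, without touching the dish, which stands upright (horizontal distance between cap_grip and dish_rim below 0.05 m and z of cap_grip in the frame of dish_rim above 0.055 m and angle between cap_grip's own z axis and vertical below 0.35 rad and angle between dish_rim's own z axis and vertical below 0.1 rad and contact force between cap and the fingers above 2 N and contact force between cap and dish below 0.1 N and linear speed of cap below 0.03 m/s); the arm keeps its last pose, push and grip.
It fails at once if the dish is shifted by more than 40 mm (distance of dish_rim from where it was at the start of the episode above 0.04 m).
It fails at once if the chip bowl, the jar or the spoon is shifted by more than 30 mm (distance of any of chip_bowl, spice_jar, spoon from where it was at the start of the episode above 0.03 m).
It also fails if it takes over 48 s, if anything falls off the work surface, if the arm or the gripper's body presses on something with over 40 N, if the wrist force passes 120 N, or if a joint passes its speed limit or range.

## Working session

There is one attempt and no reset: what is moved stays moved. The work goes in short steps, Python scripts to look and compute and a tool call to move; the robot and the scene stay as the last step left them, time stands still between calls to the robot, and variables do not carry over. Pictures are saved under pics/ and viewed, at most 11 in all, crops included, and the job is handed in when it is done.

Besides the shell and the picture viewer there is one more tool, called after "Emit:" as name(argument=value, ...), one argument or row to a line, values as JSON. send_rows: Moves the arm, as the interface text tells. Its arguments: {"type":"object","properties":{"rows":{"type":"array","items":{"type":"object","properties":{"dx":{"type":"number"},"dy":{"type":"number"},"dz":{"type":"number"},"wx":{"type":"number"},"wy":{"type":"number"},"wz":{"type":"number"}}}},"grip":{"type":"number"},"grip_force":{"type":"number"}},"required":["rows"]}

```bash
mkdir -p pics; python3 - <<'E'
from bench import r
import cv2,numpy as np
for n in ["scene","side"]:
    c=r.camera(n); cv2.imwrite(f"pics/{n}0.png",c["color"][:,:,::-1])
    np.savez(f"{n}.npz",**c)
    R=cv2.Rodrigues(np.array(c["rvec"]))[0]; print(n,-R.T@np.array(c["tvec"]).ravel())
print(r.observe())
E
```

```text
scene [ 1.66230011 -0.723312    1.0260501 ]
side [0.16375372 1.10314982 1.32614886]
{'time_s': 0.1, 'joint_pos': array([-1.30880517e+00,  4.86907442e-02,  9.77272806e-02,  1.62200955e+00,
        4.06387370e-06,  1.44300255e+00]), 'dq': array([-0.00120404, -0.00176123,  0.0027973 ,  0.00190389, -0.00018089,
       -0.00153931]), 'joint_efforts': array([ 2.79077256e-03, -3.39850724e+01,  3.20936179e+01,  1.58137962e-02,
       -9.38201606e-05,  2.01586502e-06]), 'position': array([ 0.19933957, -0.4850733 ,  0.23021326]), 'tcp_rot': array([-3.13943424e+00, -2.81440759e-04,  3.89784627e-01]), 'wrist_force': array([0.77122129, 0.20743023, 0.33367302]), 'moment': array([-0.02268161, -0.00656482, -0.04204183]), 'grip_force': 0.0, 'finger_gap': 0.08535637746922582}
```

View pics/scene0.png

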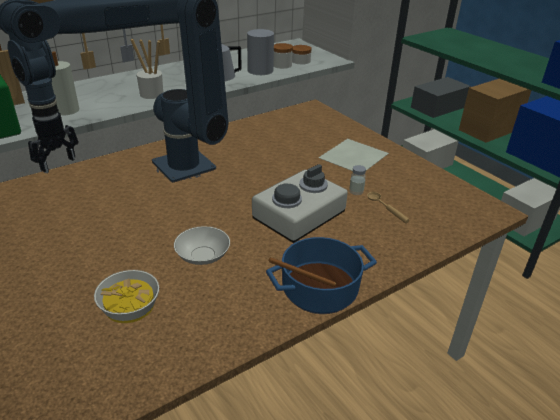

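View pics/side0.png

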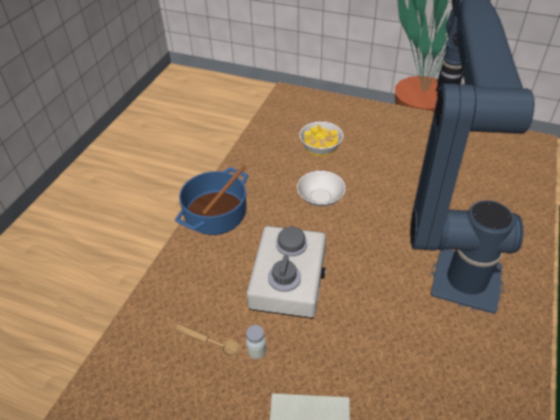

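The scene view has the barred cap near (314,179) and the dish near (202,247). In the side view they are near (285,272) and (321,189). I'll enlarge both.

```bash
python3 - <<'E'
import cv2,numpy as np
a=cv2.imread("pics/scene0.png")[155:275,165:365]; b=cv2.imread("pics/side0.png")[165:325,235:355]
a=cv2.resize(a,None,fx=4,fy=4,interpolation=cv2.INTER_CUBIC)  # 800x480
b=cv2.resize(b,None,fx=3.75,fy=3.75,interpolation=cv2.INTER_CUBIC) #450x600
cv2.imwrite("pics/a.png",a);cv2.imwrite("pics/b.png",b)
E
```

```text
(no output)
```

View pics/a.png

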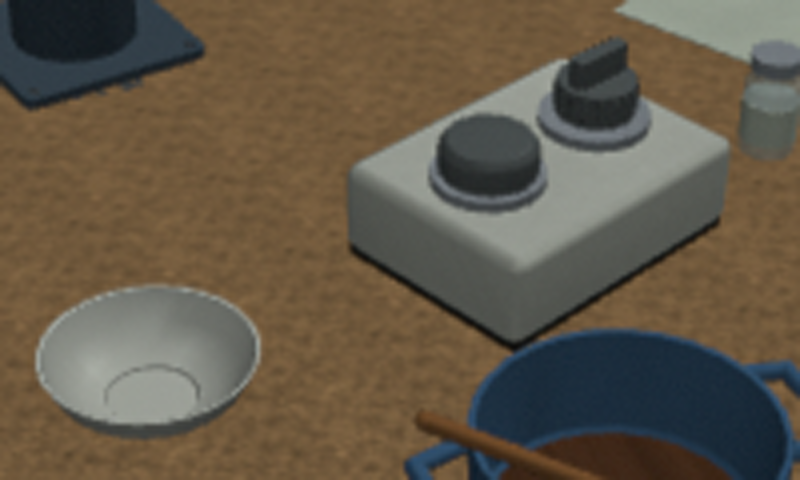

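View pics/b.png

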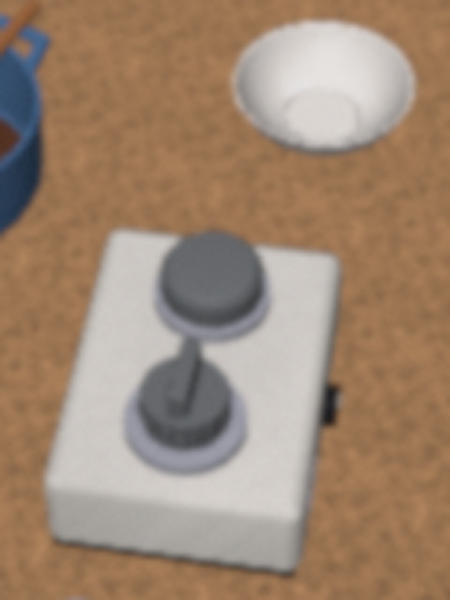

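Crop a has the bar's top running from about (574,72) to (621,41), the flange centre near (595,117) and the dish rim's centre near (149,356). In crop b the bar runs from (193,340) to (177,400), with the flange centre near (186,423) and the dish rim's centre near (324,84).

```bash
cat >h.py <<'E'
import cv2,numpy as np
def pt(c,u,v,z):
    R=cv2.Rodrigues(np.array(c["rvec"],float))[0]; t=np.array(c["tvec"],float).ravel()
    o=-R.T@t; d=R.T@np.linalg.inv(c["mtx"])@[u,v,1]
    return (o+d*(z-o[2])/d[2]).round(4)
def pix(c,p): return cv2.projectPoints(np.array([p],float),np.array(c["rvec"],float),np.array(c["tvec"],float),np.array(c["mtx"],float),None)[0].ravel().round(1)
E
python3 - <<'E'
from h import *
A=dict(np.load("scene.npz"));B=dict(np.load("side.npz"))
fa=lambda u,v,z:pt(A,165+u/4,155+v/4,z)
fb=lambda u,v,z:pt(B,235+u/3.75,165+v/3.75,z)
for n,a,b,z in [("barA/far",(574,72),(193,340),.16),("barB/near",(621,41),(177,400),.16),("flange",(595,117),(186,423),.102),("dome flange",(488,175),(213,293),.102),("dish",(149,356),(324,84),.05)]:
    print(n,fa(*a,z),fb(*b,z))
E
```

```text
barA/far [0.5225 0.2063 0.16  ] [0.5083 0.2209 0.16  ]
barB/near [0.5033 0.2702 0.16  ] [0.4996 0.278  0.16  ]
flange [0.5147 0.2385 0.102 ] [0.502  0.2551 0.102 ]
dome flange [0.5382 0.1115 0.102 ] [0.5273 0.1258 0.102 ]
dish [ 0.5383 -0.1989  0.05  ] [ 0.533 -0.191  0.05 ]
```

Emit:
send_rows(
  rows=[
    {"dx":2.8,"dy":-2.8,"dz":-0.3},
    {"dx":2.8,"dy":-2.8,"dz":-0.3},
    {"dx":2.8,"dy":-2.8,"dz":-0.3},
    {"dx":2.8,"dy":-2.8,"dz":-0.3},
    {"dx":2.8,"dy":-2.8,"dz":-0.3},
    {"dx":2.8,"dy":-2.8,"dz":-0.3},
    {"dx":2.8,"dy":-2.8,"dz":-0.3},
    {"dx":2.8,"dy":-2.8,"dz":-0.3},
    {"dx":2.8,"dy":-2.8,"dz":-0.3},
    {"dx":2.8,"dy":-2.8,"dz":-0.3},
  ],
)

```text
validation failed for argument at $.ro...
```

Emit:
send_rows(
  rows=[
    {"dx":2.8,"dy":-2.8},
    {"dx":2.8,"dy":-2.8},
    {"dx":2.8,"dy":-2.8},
    {"dx":2.8,"dy":-2.8},
    {"dx":2.8,"dy":-2.8},
    {"dx":2.8,"dy":-2.8},
    {"dx":2.8,"dy":-2.8},
    {"dx":2.8,"dy":-2.8},
    {"dx":2.8,"dy":-2.8},
    {"dx":2.8,"dy":-2.8},
  ],
)

```text
validation failed for argument at $.ro...
```

Emit:
send_rows(
  rows=[
    {"wz":-0.125},
    {"wz":-0.125},
    {"wz":-0.125},
    {"wz":-0.125},
    {"wz":-0.125},
    {"wz":-0.125},
    {"wz":-0.125},
    {"wz":-0.125},
    {"wz":-0.125},
    {"wz":-0.125},
  ],
)

```text
validation failed for argument at $.ro...
```

Emit:
send_rows(
  rows=[
    {"wz":-0.12},
    {},
    {},
  ],
)

```text
validation failed for argument at $.ro...
```

```bash
python3 - <<'E'
from bench import r
import cv2,numpy as np
c=r.camera("wrist"); np.savez("wrist.npz",**c)
cv2.imwrite("pics/w1.png",c["color"][:,:,::-1])
s=r.observe(); print(s["time_s"],s["position"],s["tcp_rot"],s["joint_pos"])
E
```

```text
0.15 [ 0.19937344 -0.48517032  0.23038319] [-3.13979567e+00 -2.39190955e-04  3.89822026e-01] [-1.30879308e+00  4.85949494e-02  9.79668888e-02  1.62198108e+00
  8.17651957e-06  1.44297733e+00]
```

View pics/w1.png

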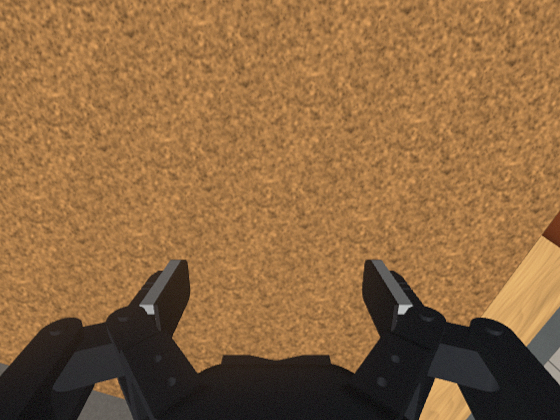

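The moves were refused by validation, so this picture only shows bare table and the open fingers. I'll try one row with every key filled in.

Emit:
send_rows(
  rows=[
    {"dx":2.8,"dy":-2.8,"dz":-0.3,"wx":0,"wy":0,"wz":0},
  ],
)

```text
time_s: 0.23
position: [0.2128, -0.4525, 0.2308]
tcp_rot: [-3.139, 0.002, 0.385]
wrist_force: [0.5, 0.9, 0.5]
finger_gap: 0.0858
grip_force: 0.0
```

Emit:
send_rows(
  rows=[
    {"dx":2.8,"dy":-2.8,"dz":-0.3,"wx":0,"wy":0,"wz":0},
    {"dx":2.8,"dy":-2.8,"dz":-0.3,"wx":0,"wy":0,"wz":0},
    {"dx":2.8,"dy":-2.8,"dz":-0.3,"wx":0,"wy":0,"wz":0},
    {"dx":2.8,"dy":-2.8,"dz":-0.3,"wx":0,"wy":0,"wz":0},
    {"dx":2.8,"dy":-2.8,"dz":-0.3,"wx":0,"wy":0,"wz":0},
    {"dx":2.8,"dy":-2.8,"dz":-0.3,"wx":0,"wy":0,"wz":0},
    {"dx":2.8,"dy":-2.8,"dz":-0.3,"wx":0,"wy":0,"wz":0},
    {"dx":2.8,"dy":-2.8,"dz":-0.3,"wx":0,"wy":0,"wz":0},
    {"dx":2.8,"dy":-2.8,"dz":-0.3,"wx":0,"wy":0,"wz":0},
    {"dx":2.8,"dy":-2.8,"dz":-0.3,"wx":0,"wy":0,"wz":0},
  ],
)

```text
time_s: 1.07
position: [0.3675, -0.0818, 0.2643]
tcp_rot: [3.141, -0.0, 0.389]
wrist_force: [0.3, -0.4, -0.2]
finger_gap: 0.0856
grip_force: 0.0
```

Emit:
send_rows(
  rows=[
    {"dx":2.8,"dy":-2.8,"dz":0,"wx":0,"wy":0,"wz":0},
    {"dx":2.8,"dy":-2.8,"dz":0,"wx":0,"wy":0,"wz":0},
    {"dx":2.8,"dy":-2.8,"dz":0,"wx":0,"wy":0,"wz":0},
    {"dx":2.8,"dy":-2.8,"dz":0,"wx":0,"wy":0,"wz":0},
    {"dx":2.8,"dy":-2.8,"dz":0,"wx":0,"wy":0,"wz":0},
    {"dx":2.8,"dy":-2.8,"dz":0,"wx":0,"wy":0,"wz":0},
    {"dx":2.8,"dy":-2.8,"dz":0,"wx":0,"wy":0,"wz":0},
    {"dx":2.8,"dy":-2.8,"dz":0,"wx":0,"wy":0,"wz":0},
    {"dx":2.8,"dy":-2.8,"dz":0,"wx":0,"wy":0,"wz":0},
  ],
)

```text
time_s: 1.82
position: [0.5048, 0.2473, 0.2638]
tcp_rot: [3.141, 0.001, 0.39]
wrist_force: [0.7, -0.7, -0.0]
finger_gap: 0.0856
grip_force: 0.0
```

Emit:
send_rows(
  rows=[
    {"dx":0,"dy":0,"dz":0,"wx":0,"wy":0,"wz":-0.12},
    {"dx":0,"dy":0,"dz":0,"wx":0,"wy":0,"wz":-0.12},
    {"dx":0,"dy":0,"dz":0,"wx":0,"wy":0,"wz":-0.12},
    {"dx":0,"dy":0,"dz":0,"wx":0,"wy":0,"wz":-0.12},
    {"dx":0,"dy":0,"dz":0,"wx":0,"wy":0,"wz":-0.12},
    {"dx":0,"dy":0,"dz":0,"wx":0,"wy":0,"wz":-0.12},
    {"dx":0,"dy":0,"dz":0,"wx":0,"wy":0,"wz":-0.12},
    {"dx":0,"dy":0,"dz":0,"wx":0,"wy":0,"wz":-0.12},
    {"dx":0,"dy":0,"dz":0,"wx":0,"wy":0,"wz":-0.12},
    {"dx":0,"dy":0,"dz":0,"wx":0,"wy":0,"wz":-0.12},
  ],
)

```text
time_s: 2.65
position: [0.5045, 0.2451, 0.2637]
tcp_rot: [-3.141, 0.0, 1.596]
wrist_force: [0.0, -1.1, 0.1]
finger_gap: 0.0853
grip_force: 0.0
```

Emit:
send_rows(
  rows=[
    {"dx":0,"dy":0,"dz":0,"wx":0,"wy":0,"wz":-0.12},
    {"dx":0,"dy":0,"dz":0,"wx":0,"wy":0,"wz":-0.05},
    {"dx":0,"dy":0,"dz":0,"wx":0,"wy":0,"wz":0},
    {"dx":0,"dy":0,"dz":0,"wx":0,"wy":0,"wz":0},
  ],
)

```text
time_s: 2.98
position: [0.5046, 0.2451, 0.2639]
tcp_rot: [-3.141, 0.0, 1.758]
wrist_force: [0.7, 0.4, 0.1]
finger_gap: 0.0858
grip_force: 0.0
```

```bash
python3 - <<'E'
from bench import r
import cv2,numpy as np
c=r.camera("wrist"); np.savez("wrist.npz",**c)
cv2.imwrite("pics/w2.png",c["color"][:,:,::-1])
s=r.observe(); print(s["time_s"],s["position"],s["tcp_rot"],s["joint_pos"])
E
```

```text
3.0333 [0.50455147 0.24515944 0.26398173] [-3.14094798e+00  4.50008919e-05  1.75841712e+00] [3.32728627e-01 1.55354668e-01 2.80376364e-01 1.69646242e+00
 4.86907299e-05 1.71590416e+00]
```

View pics/w2.png

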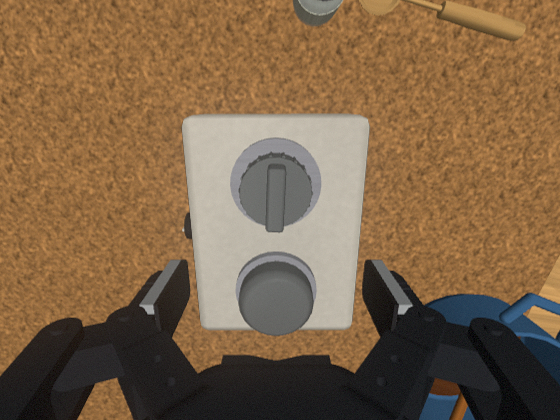

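The cap is close to centred. The bar's top runs from (277,165) to (275,232), its top centre is near (276,198), the deck ring is near (276,183) and the dome's top is near (276,298).

```bash
python3 - <<'E'
from h import *
c=dict(np.load("wrist.npz"))
for n,p,z in [("far",(277,165),.16),("near",(275,232),.16),("ring",(276,183),.102),("cap round",(275.5,190),.134),("dome",(276,298),.134)]:
    for dz in (0,-.01): print(n,z+dz,pt(c,*p,z+dz))
q=[pt(c,*p,.1) for p in [(190,118),(363,118),(202,328),(352,328)]]; print(q)
E
```

```text
far 0.16 [0.4997 0.2775 0.16  ]
far 0.15 [0.5001 0.2757 0.15  ]
near 0.16 [0.5092 0.2185 0.16  ]
near 0.15 [0.51   0.2142 0.15  ]
ring 0.102 [0.5045 0.2484 0.102 ]
ring 0.092 [0.505  0.2459 0.092 ]
cap round 0.134 [0.5038 0.2494 0.134 ]
cap round 0.12400000000000001 [0.5043 0.2467 0.124 ]
dome 0.134 [0.5264 0.1336 0.134 ]
dome 0.12400000000000001 [0.5277 0.1266 0.124 ]
[array([0.4098, 0.2963, 0.1   ]), array([0.576, 0.328, 0.1  ]), array([0.4495, 0.0506, 0.1   ]), array([0.6311, 0.0851, 0.1   ])]
```

Emit:
send_rows(
  rows=[
    {"dx":0.3,"dy":0,"dz":2.5,"wx":0,"wy":0,"wz":0.02},
    {"dx":0,"dy":0,"dz":2.5,"wx":0,"wy":0,"wz":0},
    {"dx":0,"dy":0,"dz":2.5,"wx":0,"wy":0,"wz":0},
    {"dx":0,"dy":0,"dz":2.5,"wx":0,"wy":0,"wz":0},
    {"dx":0,"dy":0,"dz":1.5,"wx":0,"wy":0,"wz":0},
    {"dx":0,"dy":0,"dz":0.7,"wx":0,"wy":0,"wz":0},
    {"dx":0,"dy":0,"dz":0.3,"wx":0,"wy":0,"wz":0},
    {"dx":0,"dy":0,"dz":0,"wx":0,"wy":0,"wz":0},
  ],
)

```text
time_s: 3.7
position: [0.5039, 0.248, 0.1391]
tcp_rot: [-3.141, 0.0, 1.739]
wrist_force: [0.4, 0.1, -0.3]
finger_gap: 0.0853
grip_force: 0.0
```

Emit:
send_rows(
  grip=0.5,
  grip_force=60,
  rows=[
    {"dx":0,"dy":0,"dz":0,"wx":0,"wy":0,"wz":0},
    {"dx":0,"dy":0,"dz":0,"wx":0,"wy":0,"wz":0},
    {"dx":0,"dy":0,"dz":0,"wx":0,"wy":0,"wz":0},
    {"dx":0,"dy":0,"dz":0,"wx":0,"wy":0,"wz":0},
    {"dx":0,"dy":0,"dz":0,"wx":0,"wy":0,"wz":0},
    {"dx":0,"dy":0,"dz":0,"wx":0,"wy":0,"wz":0},
    {"dx":0,"dy":0,"dz":0,"wx":0,"wy":0,"wz":0},
    {"dx":0,"dy":0,"dz":0,"wx":0,"wy":0,"wz":0},
  ],
)

```text
time_s: 4.37
position: [0.5042, 0.2482, 0.1401]
tcp_rot: [3.141, -0.0, 1.74]
wrist_force: [-1.0, -0.1, 4.2]
finger_gap: 0.0145
grip_force: 62.1
```

```bash
python3 - <<'E'
from bench import r
s=r.observe(); print({k:s[k] for k in s if k not in("dq","joint_efforts")})
E
```

```text
{'time_s': 4.3667, 'joint_pos': array([3.38030591e-01, 1.41692668e-01, 1.85911655e-02, 1.44699954e+00,
       1.12510714e-04, 1.73985607e+00]), 'position': array([0.50422088, 0.24819562, 0.14006339]), 'tcp_rot': array([ 3.14092622e+00, -2.27891513e-04,  1.73976729e+00]), 'wrist_force': array([-0.96629652, -0.09300712,  4.16592345]), 'moment': array([-0.0891774 ,  0.31260318, -0.04392217]), 'grip_force': 62.06897020339966, 'finger_gap': 0.01452620817385245}
```

Emit:
send_rows(
  rows=[
    {"dx":0,"dy":0,"dz":0,"wx":0,"wy":0,"wz":-0.04},
    {"dx":0,"dy":0,"dz":0,"wx":0,"wy":0,"wz":-0.04},
    {"dx":0,"dy":0,"dz":0,"wx":0,"wy":0,"wz":-0.04},
    {"dx":0,"dy":0,"dz":0,"wx":0,"wy":0,"wz":-0.04},
  ],
)

```text
time_s: 4.7
position: [0.5038, 0.2481, 0.14]
tcp_rot: [-3.141, -0.0, 1.902]
wrist_force: [-2.1, -0.6, 4.3]
finger_gap: 0.0146
grip_force: 62.2
```

```bash
cat >o.py <<'E'
from bench import r
s=r.observe(); print({k:s[k].round(3) if hasattr(s[k],'round') else s[k] for k in s if k not in("dq",)})
E
python3 o.py
```

```text
{'time_s': 4.7, 'joint_pos': array([0.338, 0.142, 0.018, 1.448, 0.   , 1.578]), 'joint_efforts': array([ -0.218, -35.196,  30.974,  -1.035,  -0.084,   0.202]), 'position': array([0.504, 0.248, 0.14 ]), 'tcp_rot': array([-3.141, -0.   ,  1.902]), 'wrist_force': array([-2.088, -0.631,  4.266]), 'moment': array([-0.096,  0.538, -0.131]), 'grip_force': 62.23611116409302, 'finger_gap': 0.014577714584944305}
```

Torque is low (0.13 N·m) after 0.16 rad. I'll go on in small steps, watching the moment.

Emit:
send_rows(
  rows=[
    {"dx":0,"dy":0,"dz":0,"wx":0,"wy":0,"wz":-0.03},
    {"dx":0,"dy":0,"dz":0,"wx":0,"wy":0,"wz":-0.03},
  ],
)

```text
time_s: 4.87
position: [0.5038, 0.2481, 0.1401]
tcp_rot: [-3.141, -0.0, 1.961]
wrist_force: [-2.3, -0.8, 4.9]
finger_gap: 0.0148
grip_force: 62.2
```

```bash
python3 o.py
```

```text
{'time_s': 4.8667, 'joint_pos': array([0.338, 0.142, 0.018, 1.448, 0.   , 1.519]), 'joint_efforts': array([ -0.23 , -35.193,  30.978,  -1.038,  -0.087,   0.125]), 'position': array([0.504, 0.248, 0.14 ]), 'tcp_rot': array([-3.141, -0.   ,  1.961]), 'wrist_force': array([-2.339, -0.831,  4.909]), 'moment': array([-0.047,  0.534, -0.119]), 'grip_force': 62.23142623901367, 'finger_gap': 0.014798597093613159}
```

Emit:
send_rows(
  rows=[
    {"dx":0,"dy":0,"dz":0,"wx":0,"wy":0,"wz":-0.03},
    {"dx":0,"dy":0,"dz":0,"wx":0,"wy":0,"wz":-0.03},
  ],
)

```text
time_s: 5.03
position: [0.5037, 0.2481, 0.1401]
tcp_rot: [-3.141, -0.0, 2.021]
wrist_force: [-1.8, -0.3, 4.3]
finger_gap: 0.0147
grip_force: 62.3
```

```bash
python3 o.py
```

```text
{'time_s': 5.0333, 'joint_pos': array([0.338, 0.141, 0.018, 1.448, 0.   , 1.459]), 'joint_efforts': array([ -0.273, -35.204,  30.973,  -1.04 ,  -0.105,   0.134]), 'position': array([0.504, 0.248, 0.14 ]), 'tcp_rot': array([-3.141, -0.   ,  2.021]), 'wrist_force': array([-1.764, -0.315,  4.346]), 'moment': array([-0.024,  0.493, -0.138]), 'grip_force': 62.274298667907715, 'finger_gap': 0.014704549629653087}
```

Emit:
send_rows(
  rows=[
    {"dx":0,"dy":0,"dz":0,"wx":0,"wy":0,"wz":-0.03},
    {"dx":0,"dy":0,"dz":0,"wx":0,"wy":0,"wz":-0.03},
  ],
)

```text
time_s: 5.2
position: [0.5037, 0.248, 0.1401]
tcp_rot: [-3.141, 0.0, 2.081]
wrist_force: [-2.7, -1.6, 4.6]
finger_gap: 0.0144
grip_force: 62.3
```

```bash
python3 o.py
```

```text
{'time_s': 5.2, 'joint_pos': array([ 0.338,  0.141,  0.018,  1.448, -0.   ,  1.399]), 'joint_efforts': array([  0.074, -35.113,  31.012,  -1.168,   0.075,   0.117]), 'position': array([0.504, 0.248, 0.14 ]), 'tcp_rot': array([-3.141,  0.   ,  2.081]), 'wrist_force': array([-2.674, -1.555,  4.597]), 'moment': array([-0.225,  0.532, -0.055]), 'grip_force': 62.29424715042114, 'finger_gap': 0.014414291209001276}
```

Emit:
send_rows(
  rows=[
    {"dx":0,"dy":0,"dz":0,"wx":0,"wy":0,"wz":-0.03},
    {"dx":0,"dy":0,"dz":0,"wx":0,"wy":0,"wz":-0.03},
  ],
)

```text
time_s: 5.37
position: [0.5036, 0.2478, 0.14]
tcp_rot: [-3.141, 0.0, 2.141]
wrist_force: [-2.2, -1.9, 4.0]
finger_gap: 0.0147
grip_force: 62.3
```

```bash
python3 o.py; python3 - <<'E'
from bench import r
import cv2
c=r.camera("wrist"); cv2.imwrite("pics/w3.png",c["color"][100:350,150:400,::-1])
E
```

```text
{'time_s': 5.3667, 'joint_pos': array([ 0.338,  0.141,  0.018,  1.448, -0.   ,  1.339]), 'joint_efforts': array([  0.129, -35.02 ,  31.056,  -1.299,   0.062,   0.059]), 'position': array([0.504, 0.248, 0.14 ]), 'tcp_rot': array([-3.141,  0.   ,  2.141]), 'wrist_force': array([-2.248, -1.898,  3.995]), 'moment': array([-0.267,  0.603, -0.204]), 'grip_force': 62.32031464576721, 'finger_gap': 0.014720892175188164}
```

View pics/w3.png

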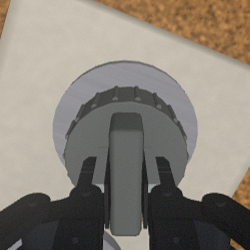

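The bar stayed lined up with the fingers (vertical, x≈126 in the crop) while the machine turned about 23° beneath it. That is past the 19° limit of the short way, so this is the long way and I'll go on.

Emit:
send_rows(
  rows=[
    {"dx":0,"dy":0,"dz":0,"wx":0,"wy":0,"wz":-0.05},
    {"dx":0,"dy":0,"dz":0,"wx":0,"wy":0,"wz":-0.05},
    {"dx":0,"dy":0,"dz":0,"wx":0,"wy":0,"wz":-0.05},
  ],
)

```text
time_s: 5.67
position: [0.5033, 0.2478, 0.14]
tcp_rot: [-3.14, -0.0, 2.291]
wrist_force: [-3.9, -1.8, 6.5]
finger_gap: 0.0146
grip_force: 62.5
```

```bash
python3 o.py
```

```text
{'time_s': 5.6667, 'joint_pos': array([ 0.338,  0.141,  0.018,  1.449, -0.   ,  1.189]), 'joint_efforts': array([  0.045, -34.456,  31.067,  -1.817,   0.073,   0.188]), 'position': array([0.503, 0.248, 0.14 ]), 'tcp_rot': array([-3.14 , -0.   ,  2.291]), 'wrist_force': array([-3.95 , -1.803,  6.521]), 'moment': array([-0.327,  0.84 , -0.152]), 'grip_force': 62.48095750808716, 'finger_gap': 0.014617559683960902}
```

Emit:
send_rows(
  rows=[
    {"dx":0,"dy":0,"dz":0,"wx":0,"wy":0,"wz":-0.05},
    {"dx":0,"dy":0,"dz":0,"wx":0,"wy":0,"wz":-0.05},
    {"dx":0,"dy":0,"dz":0,"wx":0,"wy":0,"wz":-0.05},
    {"dx":0,"dy":0,"dz":0,"wx":0,"wy":0,"wz":-0.05},
  ],
)

```text
time_s: 6.0
position: [0.503, 0.2475, 0.1401]
tcp_rot: [-3.14, -0.001, 2.491]
wrist_force: [-4.1, -2.7, 6.9]
finger_gap: 0.0146
grip_force: 62.6
```

```bash
python3 o.py; python3 - <<'E'
from bench import r
import cv2
c=r.camera("wrist"); cv2.imwrite("pics/w4.png",c["color"][100:350,150:400,::-1])
E
```

```text
{'time_s': 6.0, 'joint_pos': array([ 3.38e-01,  1.41e-01,  1.80e-02,  1.45e+00, -1.00e-03,  9.89e-01]), 'joint_efforts': array([  0.226, -34.222,  31.167,  -2.151,   0.176,   0.144]), 'position': array([0.503, 0.247, 0.14 ]), 'tcp_rot': array([-3.140e+00, -1.000e-03,  2.491e+00]), 'wrist_force': array([-4.137, -2.732,  6.943]), 'moment': array([-0.465,  1.012, -0.161]), 'grip_force': 62.58352518081665, 'finger_gap': 0.014603374846071387}
```

View pics/w4.png

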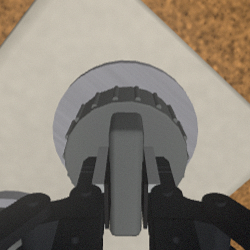

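The cap still follows the fingers (bar vertical, machine now at about 45° in the crop). I'll continue to the stop.

Emit:
send_rows(
  rows=[
    {"dx":0,"dy":0,"dz":0,"wx":0,"wy":0,"wz":-0.05},
    {"dx":0,"dy":0,"dz":0,"wx":0,"wy":0,"wz":-0.05},
    {"dx":0,"dy":0,"dz":0,"wx":0,"wy":0,"wz":-0.05},
    {"dx":0,"dy":0,"dz":0,"wx":0,"wy":0,"wz":-0.05},
    {"dx":0,"dy":0,"dz":0,"wx":0,"wy":0,"wz":-0.04},
  ],
)

```text
time_s: 6.47
position: [0.503, 0.2471, 0.1401]
tcp_rot: [-3.139, -0.001, 2.731]
wrist_force: [-4.7, -3.4, 7.3]
finger_gap: 0.0146
grip_force: 62.6
```

```bash
python3 o.py
```

```text
{'time_s': 6.4667, 'joint_pos': array([ 0.338,  0.141,  0.018,  1.45 , -0.002,  0.749]), 'joint_efforts': array([ 8.0100e-01, -3.4127e+01,  3.1185e+01, -2.3050e+00,  5.0900e-01,
        3.4000e-02]), 'position': array([0.503, 0.247, 0.14 ]), 'tcp_rot': array([-3.139e+00, -1.000e-03,  2.731e+00]), 'wrist_force': array([-4.701, -3.399,  7.298]), 'moment': array([-0.702,  0.985, -0.204]), 'grip_force': 62.602447271347046, 'finger_gap': 0.014622242140998854}
```

Emit:
send_rows(
  rows=[
    {"dx":0,"dy":0,"dz":0,"wx":0,"wy":0,"wz":-0.03},
  ],
)

```text
time_s: 6.55
position: [0.503, 0.2469, 0.1401]
tcp_rot: [-3.139, -0.001, 2.76]
wrist_force: [-5.5, -3.9, 6.4]
finger_gap: 0.0147
grip_force: 62.6
```

```bash
python3 o.py
```

```text
{'time_s': 6.55, 'joint_pos': array([ 0.338,  0.141,  0.018,  1.45 , -0.002,  0.719]), 'joint_efforts': array([  0.788, -34.086,  31.192,  -2.349,   0.474,  -0.07 ]), 'position': array([0.503, 0.247, 0.14 ]), 'tcp_rot': array([-3.139e+00, -1.000e-03,  2.760e+00]), 'wrist_force': array([-5.544, -3.925,  6.389]), 'moment': array([-0.696,  1.041, -0.254]), 'grip_force': 62.64788031578064, 'finger_gap': 0.014708129501589217}
```

Emit:
send_rows(
  rows=[
    {"dx":0,"dy":0,"dz":0,"wx":0,"wy":0,"wz":-0.03},
  ],
)

```text
time_s: 6.63
position: [0.5029, 0.247, 0.1401]
tcp_rot: [-3.139, -0.001, 2.79]
wrist_force: [-5.3, -4.7, 6.5]
finger_gap: 0.0149
grip_force: 62.7
```

```bash
python3 o.py
```

```text
{'time_s': 6.6333, 'joint_pos': array([ 0.338,  0.141,  0.018,  1.45 , -0.002,  0.69 ]), 'joint_efforts': array([ 6.9700e-01, -3.4041e+01,  3.1236e+01, -2.4220e+00,  4.4000e-01,
       -3.1000e-02]), 'position': array([0.503, 0.247, 0.14 ]), 'tcp_rot': array([-3.139e+00, -1.000e-03,  2.790e+00]), 'wrist_force': array([-5.339, -4.671,  6.528]), 'moment': array([-0.691,  1.079, -0.263]), 'grip_force': 62.67193794250488, 'finger_gap': 0.0149035133772971}
```

Emit:
send_rows(
  rows=[
    {"dx":0,"dy":0,"dz":0,"wx":0,"wy":0,"wz":-0.03},
  ],
)

```text
time_s: 6.72
position: [0.5028, 0.247, 0.1401]
tcp_rot: [-3.139, -0.001, 2.82]
wrist_force: [-4.8, -3.9, 6.6]
finger_gap: 0.0143
grip_force: 62.7
```

```bash
python3 o.py
```

```text
{'time_s': 6.7167, 'joint_pos': array([ 3.38e-01,  1.41e-01,  1.80e-02,  1.45e+00, -1.00e-03,  6.60e-01]), 'joint_efforts': array([ 6.5500e-01, -3.4001e+01,  3.1263e+01, -2.4750e+00,  4.2900e-01,
       -2.9000e-02]), 'position': array([0.503, 0.247, 0.14 ]), 'tcp_rot': array([-3.139e+00, -1.000e-03,  2.820e+00]), 'wrist_force': array([-4.751, -3.869,  6.613]), 'moment': array([-0.679,  1.053, -0.26 ]), 'grip_force': 62.68907904624939, 'finger_gap': 0.014343698763220643}
```

Emit:
send_rows(
  rows=[
    {"dx":0,"dy":0,"dz":0,"wx":0,"wy":0,"wz":-0.03},
  ],
)

```text
time_s: 6.8
position: [0.5028, 0.247, 0.1401]
tcp_rot: [-3.139, -0.002, 2.85]
wrist_force: [-6.1, -3.2, 7.4]
finger_gap: 0.0148
grip_force: 62.7
```

```bash
python3 o.py
```

```text
{'time_s': 6.8, 'joint_pos': array([ 3.380e-01,  1.410e-01,  1.800e-02,  1.451e+00, -1.000e-03,
        6.300e-01]), 'joint_efforts': array([ 6.6400e-01, -3.3941e+01,  3.1280e+01, -2.5460e+00,  4.4400e-01,
       -3.2000e-02]), 'position': array([0.503, 0.247, 0.14 ]), 'tcp_rot': array([-3.139e+00, -2.000e-03,  2.850e+00]), 'wrist_force': array([-6.127, -3.248,  7.408]), 'moment': array([-0.71 ,  1.15 , -0.283]), 'grip_force': 62.69710063934326, 'finger_gap': 0.014793339403754985}
```

Emit:
send_rows(
  rows=[
    {"dx":0,"dy":0,"dz":0,"wx":0,"wy":0,"wz":-0.03},
    {"dx":0,"dy":0,"dz":0,"wx":0,"wy":0,"wz":0},
  ],
)

```text
time_s: 6.97
position: [0.5027, 0.2469, 0.1401]
tcp_rot: [-3.139, -0.002, 2.879]
wrist_force: [-6.0, -3.5, 7.6]
finger_gap: 0.0148
grip_force: 62.7
```

```bash
python3 o.py
```

```text
{'time_s': 6.9667, 'joint_pos': array([ 0.338,  0.141,  0.018,  1.451, -0.002,  0.601]), 'joint_efforts': array([  0.732, -33.913,  31.282,  -2.589,   0.459,  -0.457]), 'position': array([0.503, 0.247, 0.14 ]), 'tcp_rot': array([-3.139e+00, -2.000e-03,  2.879e+00]), 'wrist_force': array([-6.026, -3.491,  7.603]), 'moment': array([-0.667,  1.142, -0.383]), 'grip_force': 62.719305753707886, 'finger_gap': 0.014801234260309161}
```

Emit:
send_rows(
  rows=[
    {"dx":0,"dy":0,"dz":0,"wx":0,"wy":0,"wz":-0.03},
    {"dx":0,"dy":0,"dz":0,"wx":0,"wy":0,"wz":0},
  ],
)

```text
time_s: 7.13
position: [0.5026, 0.2468, 0.1401]
tcp_rot: [-3.139, -0.002, 2.907]
wrist_force: [-5.6, -3.3, 7.3]
finger_gap: 0.0151
grip_force: 63.8
```

```bash
python3 o.py; python3 - <<'E'
from bench import r
import cv2
c=r.camera("wrist"); cv2.imwrite("pics/w5.png",c["color"][100:350,150:400,::-1])
E
```

```text
{'time_s': 7.1333, 'joint_pos': array([ 3.370e-01,  1.410e-01,  1.800e-02,  1.451e+00, -1.000e-03,
        5.720e-01]), 'joint_efforts': array([  1.125, -33.811,  31.316,  -2.718,   0.404,  -0.91 ]), 'position': array([0.503, 0.247, 0.14 ]), 'tcp_rot': array([-3.139e+00, -2.000e-03,  2.907e+00]), 'wrist_force': array([-5.566, -3.25 ,  7.281]), 'moment': array([-0.717,  1.236, -0.746]), 'grip_force': 63.75389099121094, 'finger_gap': 0.015053133948876411}
```

View pics/w5.png

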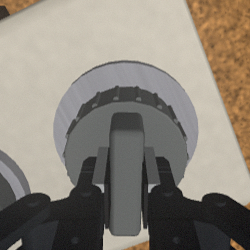

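The moment has risen from 0.28 to 0.75 N·m at about 1.15 rad, so this is the stop. The bar is still vertical between the fingers. I'll ease off slightly and lift.

Emit:
send_rows(
  rows=[
    {"dx":0,"dy":0,"dz":0,"wx":0,"wy":0,"wz":0.03},
    {"dx":0,"dy":0,"dz":-0.3,"wx":0,"wy":0,"wz":0},
    {"dx":0,"dy":0,"dz":-0.3,"wx":0,"wy":0,"wz":0},
    {"dx":0,"dy":0,"dz":0,"wx":0,"wy":0,"wz":0},
  ],
)

```text
time_s: 7.52
position: [0.5026, 0.247, 0.1437]
tcp_rot: [-3.138, -0.003, 2.879]
wrist_force: [-2.8, -3.7, -2.5]
finger_gap: 0.0149
grip_force: 61.2
```

```bash
python3 o.py
```

```text
{'time_s': 7.5167, 'joint_pos': array([ 3.38e-01,  1.42e-01,  2.60e-02,  1.46e+00, -1.00e-03,  6.00e-01]), 'joint_efforts': array([  0.966, -39.615,  35.652,  -1.941,   0.691,  -0.133]), 'position': array([0.503, 0.247, 0.144]), 'tcp_rot': array([-3.138e+00, -3.000e-03,  2.879e+00]), 'wrist_force': array([-2.751, -3.666, -2.54 ]), 'moment': array([-0.81 ,  0.831, -0.137]), 'grip_force': 61.23181164264679, 'finger_gap': 0.01485424156079229}
```

Emit:
send_rows(
  rows=[
    {"dx":0,"dy":0,"dz":-0.6,"wx":0,"wy":0,"wz":0},
    {"dx":0,"dy":0,"dz":-0.6,"wx":0,"wy":0,"wz":0},
    {"dx":0,"dy":0,"dz":-0.6,"wx":0,"wy":0,"wz":0},
    {"dx":0,"dy":0,"dz":-0.6,"wx":0,"wy":0,"wz":0},
    {"dx":0,"dy":0,"dz":-0.6,"wx":0,"wy":0,"wz":0},
    {"dx":0,"dy":0,"dz":-0.6,"wx":0,"wy":0,"wz":0},
    {"dx":0,"dy":0,"dz":-1,"wx":0,"wy":0,"wz":0},
    {"dx":0,"dy":0,"dz":-1.5,"wx":0,"wy":0,"wz":0},
    {"dx":0,"dy":0,"dz":-1.5,"wx":0,"wy":0,"wz":0},
    {"dx":0,"dy":0,"dz":0,"wx":0,"wy":0,"wz":0},
  ],
)

```text
time_s: 8.35
position: [0.5064, 0.2492, 0.2264]
tcp_rot: [3.136, 0.007, 2.88]
wrist_force: [-0.1, 0.3, -0.5]
finger_gap: 0.0147
grip_force: 61.4
```

```bash
python3 o.py; python3 - <<'E'
from bench import r
import cv2
c=r.camera("scene"); cv2.imwrite("pics/s1.png",cv2.resize(c["color"][100:300,160:400,::-1],None,fx=3,fy=3))
E
```

```text
{'time_s': 8.35, 'joint_pos': array([0.338, 0.14 , 0.189, 1.61 , 0.   , 0.6  ]), 'joint_efforts': array([-1.1700e-01, -3.5157e+01,  3.0310e+01,  3.6600e-01, -9.0000e-03,
        0.0000e+00]), 'position': array([0.506, 0.249, 0.226]), 'tcp_rot': array([3.136, 0.007, 2.88 ]), 'wrist_force': array([-0.107,  0.28 , -0.525]), 'moment': array([ 0.038, -0.087, -0.035]), 'grip_force': 61.404991149902344, 'finger_gap': 0.014678431459892538}
```

View pics/s1.png

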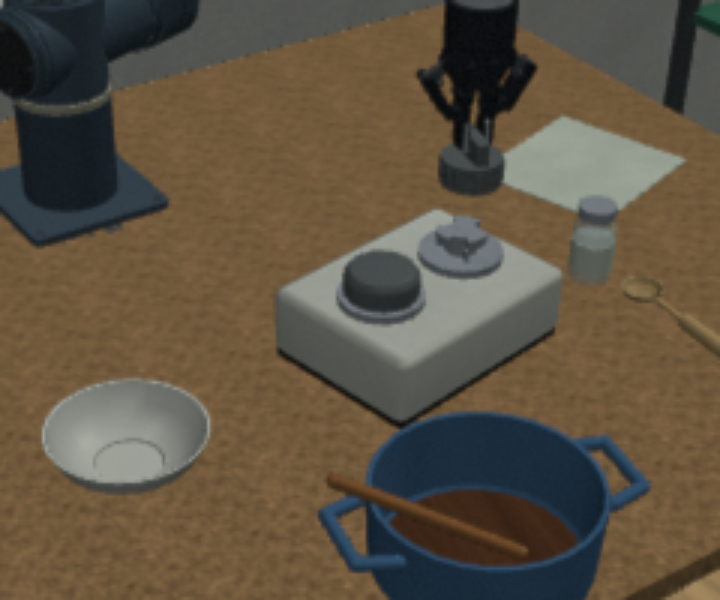

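The cap is off and upright in the gripper (crop (471,165)), clear of the machine, and the dish stands undisturbed at (127,435). I'll carry the cap over.

Emit:
send_rows(
  rows=[
    {"dx":-0.5,"dy":-1.4,"dz":0,"wx":0,"wy":0,"wz":0},
    {"dx":-0.8,"dy":-2.4,"dz":0,"wx":0,"wy":0,"wz":0},
    {"dx":-0.8,"dy":-2.4,"dz":0,"wx":0,"wy":0,"wz":0},
    {"dx":-0.8,"dy":-2.4,"dz":0,"wx":0,"wy":0,"wz":0},
    {"dx":-0.8,"dy":-2.4,"dz":0,"wx":0,"wy":0,"wz":0},
    {"dx":-0.8,"dy":-2.4,"dz":0,"wx":0,"wy":0,"wz":0},
    {"dx":-0.8,"dy":-2.4,"dz":0,"wx":0,"wy":0,"wz":0},
    {"dx":-0.8,"dy":-2.4,"dz":0,"wx":0,"wy":0,"wz":0},
    {"dx":-0.8,"dy":-2.4,"dz":0,"wx":0,"wy":0,"wz":0},
    {"dx":-0.8,"dy":-2.4,"dz":0,"wx":0,"wy":0,"wz":0},
  ],
)

```text
time_s: 9.23
position: [0.5188, 0.005, 0.2206]
tcp_rot: [3.141, -0.0, 2.88]
wrist_force: [0.5, -0.1, -2.0]
finger_gap: 0.0145
grip_force: 61.3
```

Emit:
send_rows(
  rows=[
    {"dx":-0.8,"dy":-2.4,"dz":0,"wx":0,"wy":0,"wz":0},
    {"dx":-0.8,"dy":-2.4,"dz":0,"wx":0,"wy":0,"wz":0},
    {"dx":-0.8,"dy":-2.4,"dz":0,"wx":0,"wy":0,"wz":0},
    {"dx":-0.8,"dy":-2.4,"dz":0,"wx":0,"wy":0,"wz":0},
    {"dx":-0.8,"dy":-2.4,"dz":0,"wx":0,"wy":0,"wz":0},
    {"dx":-0.8,"dy":-2.4,"dz":0,"wx":0,"wy":0,"wz":0},
    {"dx":-0.8,"dy":-2.1,"dz":0,"wx":0,"wy":0,"wz":0},
    {"dx":-0.4,"dy":-1,"dz":0,"wx":0,"wy":0,"wz":0},
    {"dx":0,"dy":0,"dz":0,"wx":0,"wy":0,"wz":0},
    {"dx":0,"dy":0,"dz":0,"wx":0,"wy":0,"wz":0},
  ],
)

```text
time_s: 10.07
position: [0.5314, -0.1781, 0.2207]
tcp_rot: [3.14, -0.001, 2.879]
wrist_force: [-0.4, 0.2, -1.8]
finger_gap: 0.0149
grip_force: 61.4
```

```bash
python3 o.py; python3 - <<'E'
from bench import r
import cv2,numpy as np
from h import *
s=r.camera("side"); w=r.camera("scene")
a=s["color"][110:310,220:420]; b=w["color"][130:330,100:300]
cv2.imwrite("pics/s2.png",cv2.resize(np.hstack([a,b])[:,:,::-1],None,fx=2,fy=2,interpolation=cv2.INTER_CUBIC))
E
```

```text
{'time_s': 10.0667, 'joint_pos': array([-4.440e-01,  1.400e-01,  1.770e-01,  1.609e+00,  1.000e-03,
       -1.810e-01]), 'joint_efforts': array([-9.1300e-01, -3.7917e+01,  3.2969e+01, -1.3200e-01, -9.4000e-02,
       -1.3000e-02]), 'position': array([ 0.531, -0.178,  0.221]), 'tcp_rot': array([ 3.140e+00, -1.000e-03,  2.879e+00]), 'wrist_force': array([-0.444,  0.19 , -1.846]), 'moment': array([0.016, 0.035, 0.007]), 'grip_force': 61.35292410850525, 'finger_gap': 0.014887142819741656}
```

View pics/s2.png

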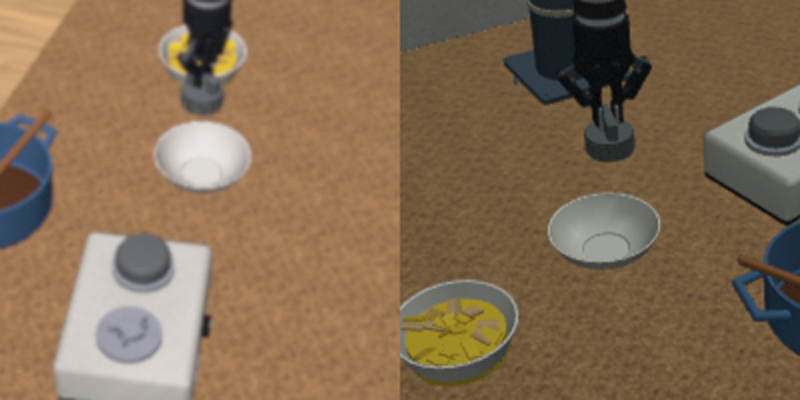

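In both halves the cap is upright above the dish: at (202,95) over (203,157) in the side view, and (609,140) over (604,230) in the scene view. One last shift to the middle, lowering a little, then I hand in.

Emit:
send_rows(
  rows=[
    {"dx":-0.3,"dy":-0.5,"dz":0.8,"wx":0,"wy":0,"wz":0},
    {"dx":-0.3,"dy":-0.5,"dz":0.8,"wx":0,"wy":0,"wz":0},
    {"dx":-0.3,"dy":-0.5,"dz":0.8,"wx":0,"wy":0,"wz":0},
    {"dx":0,"dy":0,"dz":0.8,"wx":0,"wy":0,"wz":0},
    {"dx":0,"dy":0,"dz":0.5,"wx":0,"wy":0,"wz":0},
    {"dx":0,"dy":0,"dz":0,"wx":0,"wy":0,"wz":0},
    {"dx":0,"dy":0,"dz":0,"wx":0,"wy":0,"wz":0},
    {"dx":0,"dy":0,"dz":0,"wx":0,"wy":0,"wz":0},
    {"dx":0,"dy":0,"dz":0,"wx":0,"wy":0,"wz":0},
    {"dx":0,"dy":0,"dz":0,"wx":0,"wy":0,"wz":0},
  ],
)

```text
time_s: 11.0
position: [0.5368, -0.1955, 0.1851]
tcp_rot: [-3.141, 0.001, 2.88]
wrist_force: [-0.3, -0.2, -1.3]
finger_gap: 0.0148
grip_force: 61.4
```

```bash
python3 o.py; python3 -c "
from bench import r
print(r.sign_off())"
```

```text
{'time_s': 11.0, 'joint_pos': array([-0.467,  0.161,  0.13 ,  1.538, -0.   , -0.205]), 'joint_efforts': array([-5.0000e-03, -3.9136e+01,  3.2875e+01, -7.0000e-03,  1.0000e-03,
        0.0000e+00]), 'position': array([ 0.537, -0.195,  0.185]), 'tcp_rot': array([-3.141e+00,  1.000e-03,  2.880e+00]), 'wrist_force': array([-0.261, -0.162, -1.269]), 'moment': array([ 0.022,  0.021, -0.028]), 'grip_force': 61.354615688323975, 'finger_gap': 0.014800481706276736}
the job is handed in; nothing more can be done
None
```

The cap turned counter-clockwise (seen from above) about 65° to its stop, lifted off cleanly, and was handed in held still and upright above the middle of the dish at 11 s; I tried only that direction, as it went past the 19° limit of the short way, and the hand-in returned no verdict.

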